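# String the mincer plates on a skewer and hang them over the drip trough

### The job

Pick up the skewer from the log slice by its wooden handle, push its rod through the centre bores of the three mincer plates standing in the wooden rack, lift all three off together on the rod, and lay the loaded skewer gently across the drip trough, rod in the middle pair of notches with the plates hanging between the walls, then let go. The rod is a little crooked, so feel for the bore: never press the tip hard against the plates, keep the fingers off them, drop nothing, and leave the other things on the table where they are.

Things in the scene. Friction and masses are not known exactly. Their poses are not given: they have to be found in the camera images.
- skewer_grip (a point): Centre (half-way up) of the skewer's square wooden handle, 26 x 26 mm, 50 mm each way along x; lies flat on the log, 145 g in all, balances 44 mm ahead of here. From its front end a straight round 6 mm steel rod runs on along +x to a tip 225 mm from here, with a 16 mm collar at 79 to 82 mm. Last 12 mm taper to a blunt 2.4 mm. z up. Rod's lean: see skewer.
- skewer: The skewer (origin under the handle's centre, axes as skewer_grip). Its rod has been knocked crooked where it leaves the handle, 50 mm from the centre: it leans 0.031 to 0.046 rad off the handle's axis, in any direction (up, down, sideways; new each time, not measured), so the tip is 5.5 to 8 mm off the axis. The lean stays unless loaded beyond 1 N m. Loaded, it needs a firm grip.
- plate_coarse: Mincer plate with 8 coarse holes, on edge in one of the rack's slots: steel disc, 62 mm across, 6 mm thick, 85 g, loose. Origin: centre of its round bore (10 mm diameter); x along the bore. The face is solid out to 13 mm round the bore. Along x it soon comes up hard against the dowels; sideways or up it yields to under 1 N.
- plate_medium: Mincer plate with 27 medium holes, on edge in one of the rack's slots: steel disc, 62 mm across, 6 mm thick, 85 g, loose. Origin: centre of its round bore (10 mm diameter); x along the bore. The face is solid out to 13 mm round the bore. Along x it soon comes up hard against the dowels; sideways or up it yields to under 1 N.
- plate_fine: Mincer plate with 61 fine holes, on edge in one of the rack's slots: steel disc, 62 mm across, 6 mm thick, 85 g, loose. Origin: centre of its round bore (10 mm diameter); x along the bore. The face is solid out to 13 mm round the bore. Along x it soon comes up hard against the dowels; sideways or up it yields to under 1 N.
- rack: Pale wooden rack, fixed, 112 (x) by 92 mm; origin under its centre. Its x is the way to push the rod in, along the plates' common bore axis, 56 mm above the table at y = 0. Plates at x = -16, 0, +16 mm on two low rails, each between 8 mm dowels (at y = +-26 mm, tops 66 mm above the table) with 1 mm play each side; the way along the axis is open.
- trough: Grey steel drip trough, fixed; origin under its centre, floor 24 mm up. Walls at x = -64 and +64 mm (4 mm thick, 172 mm along y, rims 92 mm up) have V notches 20 mm deep, 23 mm wide, at y = -50, 0, +50. A rod in them lies 78 mm up. The rod points to +x, handle outside the -x wall, handle centre at x = -126 (+-18 mm is fine).
- log: Round slice of a log used as a rest, 160 mm across, 40 mm high, fixed; origin under its centre. The skewer's handle lies on it, the rod juts over its edge.
- worn_plate: Rusty worn mincer plate lying flat, 62 mm across, 6 mm high; not to be moved. Origin under its centre.
- knife: Kitchen knife lying on the table, handle 120 mm along -x, blade 190 mm along +x; not to be moved. Origin where blade and handle meet, on the table.
- cleaver: Cleaver lying on the table, handle 120 mm along -x, blade 180 x 85 mm along +x; not to be moved. Origin where blade and handle meet, on the table.
- whetstone: Two-coloured whetstone 180 x 60 x 26 mm; not to be moved. Origin under its centre.
- oil_can: Yellow oil bottle with a red cap, 52 mm across, 130 mm high; not to be moved. Origin under its centre.
- carton: Red knife carton 210 x 60 x 30 mm; not to be moved. Origin under its centre.
- spare_skewer: Another skewer, dark handle 100 x 26 x 26 mm, lying on the table beyond the trough, its rod 170 mm long along +x; not to be moved. Origin under the handle's centre.

How it is judged:
By the outcome, as a careful person would: the job done as asked, in the order asked, and still so for the second after the job is handed in, with the robot touching nothing.
It also fails if it takes over 64 s, if anything falls off the work surface, if the arm or the gripper's body presses on something with over 40 N, if the wrist force passes 120 N, or if a joint passes its speed limit or range.

### The arm

A 6-joint arm with a two-finger parallel gripper is mounted at the origin on the work surface. World frame = base frame: x ahead of the robot, y to its left, z up, the work surface at z = 0. Lengths are in m, angles in rad, forces in N, time in s.
With the tool pointing down it reaches from about 0.3 to 0.825 m from the base axis. Payload 5.4 kg.
Tool frame: the origin (TCP) lies at the very end of the fingers, on their centre line; the grasp point (between the pads) lies 19 mm behind it; x points along the fingers, y is the direction in which the jaws open and shut, and the axes are right-handed (so a half turn about x gives the same grasp; the last joint's range is limited). The gripper opens to 92 mm and grips with 3 to 60 N. Pads are 20 mm wide; open, the fingers measure 128 mm over their backs; the gripper's body (75 mm by 189 mm) begins 69 mm behind the grasp point.
Start: joints at [0.934, 0.158, 1.597, -0, 1.386, -0.21], TCP at [0.238, 0.523, 0.215] pointing down, gripper open.
Joint ranges: [-2.91, 2.91], [-0.94, 2.29], [0.18, 2.7], [-1.29, 4.43], [0.17, 2.64], [-3, 3]. Speed limits (rad/s): [2.57, 2.57, 3.14, 3.14, 3.14, 3.14].

### API

Orientations are given as a unit quaternion [w, x, y, z].
In Python, from bench import bot, optics, ticket gives the robot as it stands.
- The arm moves only by the tool drive_tool, never from a script. Its argument "plan" is text: rows parted by semicolons, each of 4 numbers parted by spaces: the shift along the tool's x, y, z each as a share of 40 cm, from -1 to 1, then the turn about the tool's x as a share of pi/2 rad, from -1 to 1. A call has 1 to 8 rows; each row is the pose to reach, as a shift and turn from the pose commanded when the call began, along the tool's axes at that moment; what a row does not reach only later rows make up. A row lasts 1/12 s, in which the tool goes at most 41.7 mm and 7.16 degrees, less where a joint would pass 70% of its speed; a pose out of reach is approached as far as the arm can. A call with a number of a shift or a turn outside -1 to 1 is refused whole. A call with a gripper value outside its range is refused whole. "hand" is the opening, from -1 (shut) to 1 (fully open), set as the call begins (left out, the last holds). The fingers move at their own pace and stop on an object; the grip force is fixed at half the most. Time passes only in rows, so rows that repeat a pose let the fingers close. It gives the time, the measured TCP pose, the force and the opening at its end, in the units of the state.
- bot.read_state(): the state, without advancing time (a new reading comes with each control period).
- optics.capture(name): name is "scene" or "top" or "wrist"; returns (picture, depth): 480x640x3 uint8, blue, green, red; 480x640 float32, m along the optical axis (not along the pixel's ray), 0 where there is no reading.
- optics.calibration(name): a dict with "fx", "fy", "cx", "cy" (pixels), "camera_from_world" (4x4, takes a point from world to camera coordinates). Camera axes: x right, y up, looking along -z (the intrinsics and any distortion apply to the point x, -y, -z); pixel columns grow to the right and rows downward; lengths in m; the calibration is good to about 2 mm. A picture is of the moment at which its call begins: read the wrist's pose just before it. calibration takes no time and is no camera call; for the wrist camera it gives the pose at the moment of the call.
- ticket.close_job(): hands the job in, once; it reports no verdict.
The state is a dict: "time": time; "joint_positions": joint angles; "joint_velocities": joint speeds; "joint_efforts": joint torques, N m; "tool_pos": TCP position; "tcp_rot": TCP orientation; "force": force on the tool from outside, world axes, zero at the start; "torque": the same for the moment, N m; "width": finger opening in m.
Only numpy, scipy, OpenCV 4.12 (cv2) and the standard library are available. Lean on these libraries where they do the work, as an engineer would, in place of code of your own. Each camera call takes 0.05 s, during which the arm holds its last target. There are 200 camera calls.

## Working session

There is one attempt and no reset: what is moved stays moved. The work goes in short steps, Python scripts to look and compute and a tool call to move; the robot and the scene stay as the last step left them, time stands still between calls to the robot, and variables do not carry over. Pictures are saved under pics/ and viewed, about 8 in all and at most 12, crops included, and the job is handed in when it is done.

Besides the shell and the picture viewer there is one more tool, called after "Request:" as name(argument=value, ...), one argument or row to a line, values as JSON. drive_tool: Moves the arm, as the interface text tells. Shift numbers are shares of 40 cm and turn numbers shares of pi/2 rad, none past 1 either way. Its arguments: {"type":"object","properties":{"plan":{"type":"string"},"hand":{"type":"number"}},"required":["plan"]}

```bash
ls; mkdir -p pics; cat > h.py <<'E'
from bench import bot, optics, ticket
import numpy as np, cv2
def cap(n,f=None):
    c=optics.calibration(n); p,d=optics.capture(n)
    if f: cv2.imwrite('pics/'+f,p)
    return p,d,c
def world(c,u,v,z):  # depth z along axis
    P=np.array([(u-c['cx'])/c['fx']*z, -(v-c['cy'])/c['fy']*z, -z,1])
    return (np.linalg.inv(c['camera_from_world'])@P)[:3]
def onz(c,u,v,h):
    a=world(c,u,v,.1);b=world(c,u,v,1.); return a+(b-a)*(h-a[2])/(b[2]-a[2])
def proj(c,p):
    q=c['camera_from_world']@np.append(p,1); return np.array([c['cx']+c['fx']*q[0]/-q[2], c['cy']-c['fy']*q[1]/-q[2]])
E
python3 - <<'E'
from h import *
s=bot.read_state();print({k:np.round(v,4).tolist() for k,v in s.items()})
for n in('top','scene'):
    p,d,c=cap(n,n+'0.png'); print({k:np.round(v,4).tolist() for k,v in c.items()}); np.savez('/tmp/'+n,d=d)
E
```

```text
pics
{'time': 0.0, 'joint_positions': [0.9339, 0.1591, 1.5982, -0.0, 1.3862, -0.2101], 'joint_velocities': [-0.0, -0.0003, 0.0001, -0.0007, 0.0009, 0.0016], 'joint_efforts': [0.0008, -38.5579, -32.2104, 0.0701, 0.0379, -0.0002], 'tool_pos': [0.2377, 0.5229, 0.2136], 'tcp_rot': [0.6908, 0.1491, 0.6913, -0.1504], 'force': [0.1754, 0.3091, 0.4513], 'torque': [-0.0273, 0.0265, -0.0385], 'width': 0.0921}
{'fx': 478.5784, 'fy': 478.5784, 'cx': 317.5214, 'cy': 234.3565, 'camera_from_world': [[-0.07, -0.9975, 0.0008, 0.0667], [0.9698, -0.0679, 0.2342, -0.5952], [-0.2335, 0.0172, 0.9722, -1.0733], [0.0, 0.0, 0.0, 1.0]]}
{'fx': 571.3331, 'fy': 571.3331, 'cx': 319.0843, 'cy': 241.3714, 'camera_from_world': [[-0.7373, 0.6756, 0.0005, 0.3974], [-0.5803, -0.6337, 0.5114, 0.3384], [0.3459, 0.3768, 0.8593, -2.0019], [0.0, 0.0, 0.0, 1.0]]}
```

View pics/top0.png

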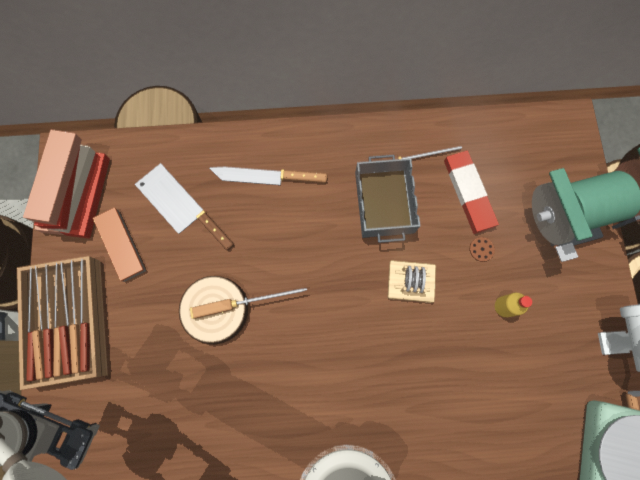

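View pics/scene0.png

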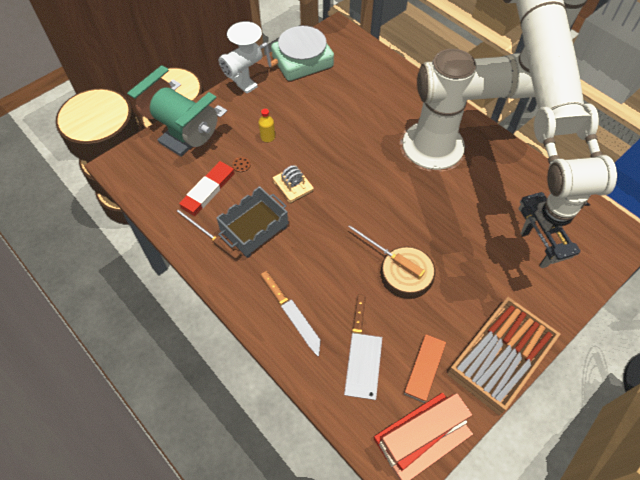

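The top view shows the skewer handle at about (214,310) on the log and its tip at (307,291). The rack is at (412,282), with the trough at (388,200). Next I'll measure these from depth.

```bash
python3 - <<'E'
from h import *
c=optics.calibration('top');d=np.load('/tmp/top.npz')['d'];p=cv2.imread('pics/top0.png')
v,u=np.mgrid[0:480,0:640]
P=np.stack([(u-c['cx'])/c['fx']*d,-(v-c['cy'])/c['fy']*d,-d,np.ones_like(d)],-1)@np.linalg.inv(c['camera_from_world']).T
Z=P[...,2]
def rect(name,box,lo,hi,extra=None):
    m=np.zeros_like(d,bool);u0,u1,v0,v1=box;m[v0:v1,u0:u1]=1
    m&=(d>0)&(Z>lo)&(Z<hi)
    if extra is not None:m&=extra
    q=P[m][:,:2]
    r=cv2.minAreaRect((q*1000).astype(np.float32)); print(name,m.sum(),np.round(r[0],1),np.round(r[1],1),round(r[2],1),'z',np.round(np.percentile(Z[m],[5,50,95]),4),'box',np.round(cv2.boxPoints(r)).tolist())
print('table z',np.round(np.median(Z[330:400,330:450]),4))
rect('trough rim',(345,430,145,250),.086,.1)
rect('log',(170,250,270,350),.033,.048)
rect('handle',(185,242,290,330),.055,.08)
rect('rod',(246,312,280,312),.03,.09)
rect('rackbase',(380,445,255,310),.008,.03)
rect('plates',(395,435,255,300),.06,.1)
p4=cv2.resize(p[145:310,345:470],None,fx=3.6,fy=3.6,interpolation=cv2.INTER_CUBIC)
cv2.imwrite('pics/crop1.png',p4)
for n in ['wrist']:
    p,d,cw=cap(n,'w0.png');C=np.linalg.inv(cw['camera_from_world']);print(cw['fx'],np.round(C,3).tolist())
E
```

```text
table z -0.0004
trough rim 431 [ 682.2 -149.8] [174.2 132.9] 0.8 z [0.0866 0.0906 0.094 ] box [[594.0, -85.0], [596.0, -217.0], [770.0, -215.0], [768.0, -82.0]]
log 3011 [442.4 286.5] [158.8 159.2] 31.1 z [0.0361 0.0399 0.0436] box [[333.0, 314.0], [416.0, 177.0], [551.0, 259.0], [469.0, 396.0]]
handle 525 [443.2 273.8] [ 26.6 119. ] 8.8 z [0.0586 0.0651 0.069 ] box [[421.0, 331.0], [439.0, 213.0], [465.0, 217.0], [447.0, 335.0]]
rod 165 [464.9 136.4] [ 22.4 150. ] 13.3 z [0.0472 0.0524 0.057 ] box [[437.0, 207.0], [471.0, 61.0], [493.0, 66.0], [459.0, 212.0]]
rackbase 1164 [ 477.8 -196.8] [112.9  92.6] 80.8 z [0.0185 0.0235 0.0278] box [[423.0, -245.0], [514.0, -260.0], [533.0, -149.0], [441.0, -134.0]]
plates 395 [ 477.5 -196.2] [54.9 61.2] 81.2 z [0.0623 0.075  0.0876] box [[443.0, -219.0], [503.0, -228.0], [512.0, -174.0], [451.0, -164.0]]
335.12563882571413 [[0.414, -0.882, -0.225, 0.174], [0.91, 0.4, 0.104, 0.552], [-0.002, -0.248, 0.969, 0.384], [0.0, 0.0, 0.0, 1.0]]
```

View pics/crop1.png

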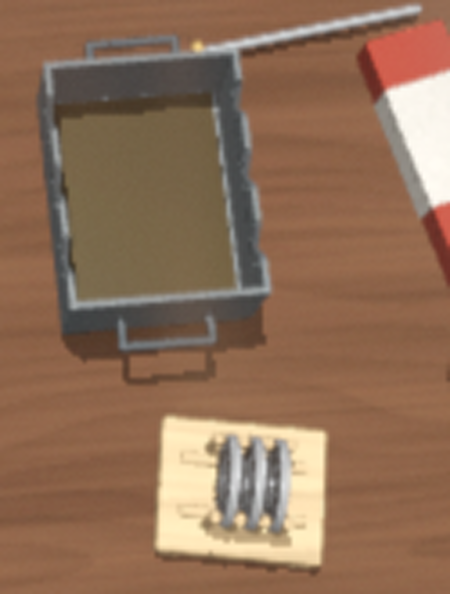

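The crop shows the trough opening and its notched long walls to left and right. The plates stand in the middle of the rack, and the way in from the left is open. I'll move above the front of the handle.

Request:
drive_tool(
  plan="0 -0.45 0.76 0.63;0 -0.45 0.76 0.63;0 -0.45 0.76 0.63;0 -0.45 0.76 0.63;0 -0.45 0.76 0.63;0 -0.45 0.76 0.63;0 -0.45 0.76 0.63;0 -0.45 0.76 0.63",
  hand=1,
)

```text
time: 0.82
tool_pos: [0.4294, 0.2482, 0.2145]
tcp_rot: [0.536, 0.462, 0.536, -0.462]
force: [1.3, -0.2, 0.3]
width: 0.0921
```

Request:
drive_tool(
  plan="0 0 0 0;0 0 0 0",
)

```text
time: 0.98
tool_pos: [0.4296, 0.2485, 0.2144]
tcp_rot: [0.536, 0.461, 0.536, -0.461]
force: [-0.7, 0.2, -0.5]
width: 0.0919
```

```bash
python3 - <<'E'
from h import *
s=bot.read_state();print({k:np.round(v,4).tolist() for k,v in s.items()})
p,d,c=cap('wrist','w1.png');C=np.linalg.inv(c['camera_from_world']);print(np.round(C,3).tolist(),proj(c,s['tool_pos'])); np.savez('/tmp/w1',d=d,**c)
E
```

```text
{'time': 0.9833, 'joint_positions': [0.2802, -0.0477, 1.8124, 0.0002, 1.3775, 0.1293], 'joint_velocities': [0.0655, -0.0039, 0.0049, 0.0135, 0.0055, -0.0069], 'joint_efforts': [-2.0267, -30.1066, -32.4513, -0.1474, -0.0784, 0.0521], 'tool_pos': [0.4296, 0.2485, 0.2144], 'tcp_rot': [0.5361, 0.4608, 0.5364, -0.461], 'force': [-0.6685, 0.2182, -0.488], 'torque': [-0.0064, 0.0797, -0.0224], 'width': 0.0919}
[[0.989, -0.146, -0.036, 0.419], [0.151, 0.957, 0.247, 0.318], [-0.002, -0.249, 0.968, 0.384], [0.0, 0.0, 0.0, 1.0]] [316.65984411 288.16829586]
```

View pics/w1.png

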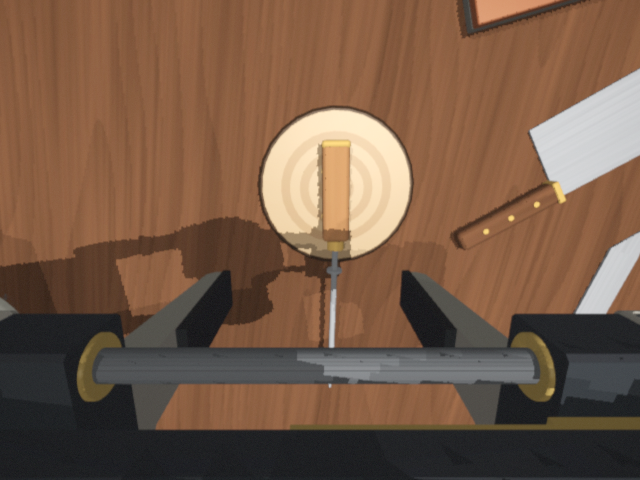

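The wrist picture shows the handle from (336,141) to (335,240), the collar at (334,270) and the rod tip at (330,387) behind the gripper bar. I'll measure the handle, the rod and its lean.

```bash
python3 - <<'E'
from h import *
z=np.load('/tmp/w1.npz');d=z['d'];c={k:z[k] for k in('fx','fy','cx','cy','camera_from_world')}
p=cv2.imread('pics/w1.png')
v,u=np.mgrid[0:480,0:640]
P=np.stack([(u-c['cx'])/c['fx']*d,-(v-c['cy'])/c['fy']*d,-d,np.ones_like(d)],-1)@np.linalg.inv(c['camera_from_world']).T
Z=P[...,2]
m=np.zeros_like(d,bool);m[130:250,300:370]=1
m&=(Z>.057)&(Z<.075);q=P[m];r=cv2.minAreaRect((q[:,:2]*1000).astype(np.float32));print('handle',m.sum(),r,np.median(q[:,2]),np.round(cv2.boxPoints(r)))
for y in (0.30,.27,.24): pass
m=np.zeros_like(d,bool);m[255:347,320:345]=1;m[384:392,322:338]=1
m&=(Z>.03)&(Z<.08)
for y0 in range(256,392,8):
    mm=m.copy();mm[:y0]=0;mm[y0+8:]=0
    if mm.sum(): print(y0,mm.sum(),np.round(np.mean(u[mm]),1),np.round(P[mm][:,:3].mean(0)*1000,1))
pt=cv2.resize(p[130:400,280:390],None,fx=4,fy=2.2); 
# fine: handle edges in gray rows
g=cv2.cvtColor(p,cv2.COLOR_BGR2HSV)
for y in (150,165,180,195,210,225): 
    row=np.where((Z[y,300:370]>.057))[0]+300; print(y,row.min(),row.max(), (onz(c,(row.min()+row.max())/2,y,.066)*1000).round(1))
print('top cam rod')
c=optics.calibration('top');d=np.load('/tmp/top.npz')['d'];t=cv2.imread('pics/top0.png')
cv2.imwrite('pics/crop2.png',cv2.resize(t[270:345,180:315],None,fx=5.5,fy=5.5,interpolation=cv2.INTER_CUBIC))
P=np.stack([(u-c['cx'])/c['fx']*d,-(v-c['cy'])/c['fy']*d,-d,np.ones_like(d)],-1)@np.linalg.inv(c['camera_from_world']).T
for x0 in range(236,312,8):
    b=P[280:312,x0:x0+8];mm=(b[...,2]>.035)&(b[...,2]<.08)
    vv=np.mgrid[280:312,x0:x0+8][0]
    if mm.sum(): print(x0,mm.sum(),np.round(vv[mm].mean(),1),np.round(b[mm][:,:3].mean(0)*1000,1))
E
```

```text
handle 2892 ((442.6018371582031, 281.84490966796875), (26.777070999145508, 106.2797622680664), 9.093688011169434) 0.0652830536145225 [[421. 332.]
 [438. 227.]
 [464. 231.]
 [447. 336.]]
256 144 332.6 [452.1 214.7  43.7]
264 96 333.6 [453.9 207.7  54. ]
272 60 333.7 [454.9 201.1  55.9]
280 42 333.1 [456.2 190.9  53.9]
288 45 332.7 [457.2 181.5  53.6]
296 48 332.5 [458.6 172.4  53.1]
304 41 332.1 [459.6 163.4  53.2]
312 41 331.9 [461.1 153.6  52.8]
320 48 331.5 [462.2 143.9  52.3]
328 43 331.2 [463.5 134.4  52.2]
336 40 331.0 [464.9 124.5  52.1]
344 16 330.8 [465.8 117.6  52. ]
384 7 329.3 [472.8  64.5  49.2]
150 322 358 [439.7 325.2  66. ]
165 322 349 [437.8 311.4  66. ]
180 301 349 [430.4 296.4  66. ]
195 322 348 [441.9 284.   66. ]
210 322 348 [444.3 269.8  66. ]
225 322 360 [452.4 256.3  66. ]
top cam rod
236 181 299.9 [458.8 221.2  41.6]
244 51 302.6 [450.3 204.1  48.6]
252 20 299.0 [456.7 181.   53.6]
260 22 297.5 [459.  162.1  53.3]
268 20 295.8 [461.5 142.9  53.3]
276 21 294.3 [464.  124.4  51.8]
284 21 292.7 [466.5 105.1  51.8]
292 20 291.2 [469.   86.5  50.3]
300 15 289.7 [471.3  70.   50. ]
```

View pics/crop2.png

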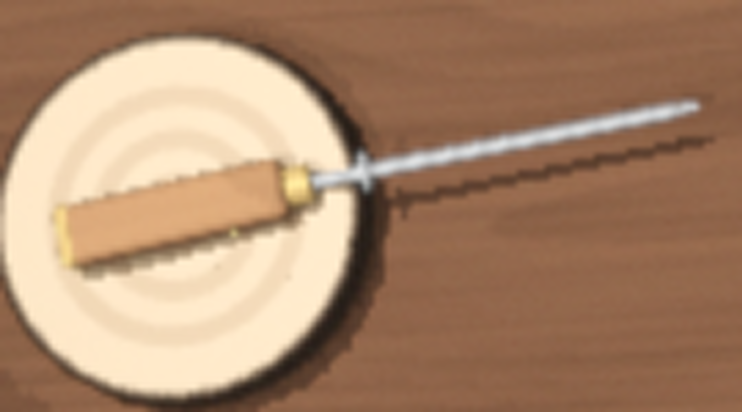

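The rod leans about 0.03 rad down and about 0.026 rad sideways relative to the handle. I'll descend to the handle, keeping the fingertips clear of the log top at 40 mm.

Request:
drive_tool(
  plan="0.1 0.045 -0.009 -0.005;0.2 0.045 -0.009 -0.005;0.3 0.045 -0.009 -0.005;0.38 0.045 -0.009 -0.005;0.415 0.045 -0.009 -0.005;0.425 0.045 -0.009 -0.005;0.425 0.045 -0.009 -0.005;0.425 0.045 -0.009 -0.005",
)

```text
time: 1.7
tool_pos: [0.4466, 0.2576, 0.0458]
tcp_rot: [0.54, 0.458, 0.539, -0.457]
force: [0.5, -0.1, 0.0]
width: 0.092
```

Request:
drive_tool(
  plan="0 0 0 0;0 0 0 0;0 0 0 0;0 0 0 0;0 0 0 0;0 0 0 0",
  hand=-1,
)

```text
time: 2.2
tool_pos: [0.4462, 0.2564, 0.0448]
tcp_rot: [0.539, 0.458, 0.539, -0.458]
force: [0.2, -0.5, -1.0]
width: 0.0542
```

Request:
drive_tool(
  plan="0 0 0 0;0 0 0 0",
)

```text
time: 2.37
tool_pos: [0.446, 0.2563, 0.0446]
tcp_rot: [0.539, 0.458, 0.539, -0.458]
force: [0.6, 0.9, 0.2]
width: 0.0409
```

Request:
drive_tool(
  plan="0.005 0 0.003 0;0.005 0 0.003 0;0.005 0 0.003 0;0.005 0 0.003 0;0.005 0 0.003 0;0.005 0 0.003 0",
)

```text
time: 2.87
tool_pos: [0.446, 0.2551, 0.0424]
tcp_rot: [0.539, 0.458, 0.539, -0.458]
force: [-0.4, -0.4, -0.3]
width: 0.0257
```

Request:
drive_tool(
  plan="0 0 0 0;0 0 0 0;0 0 0 0",
)

```text
time: 3.12
tool_pos: [0.4462, 0.2552, 0.0426]
tcp_rot: [0.539, 0.458, 0.539, -0.458]
force: [-0.1, 0.3, -0.8]
width: 0.0259
```

Gripped, with the opening at 26 mm. Next I lift and carry it to the front of the rack.

Request:
drive_tool(
  plan="-0.03 0 0 0;-0.08 0 0.02 0;-0.13 0.01 0.07 0.02;-0.15 0.03 0.14 0.06;-0.15 0.045 0.22 0.1;-0.15 0.06 0.3 0.14;-0.15 0.075 0.38 0.18;-0.15 0.09 0.45 0.186",
)

```text
time: 3.78
tool_pos: [0.5117, 0.0815, 0.1039]
tcp_rot: [0.466, 0.532, 0.465, -0.532]
force: [-0.7, 0.4, -0.6]
width: 0.0256
```

Request:
drive_tool(
  plan="0 -0.004 0.04 0;0 -0.008 0.06 0;0 -0.01 0.068 0;0 -0.01 0.068 0;0 -0.01 0.068 0",
)

```text
time: 4.2
tool_pos: [0.5031, 0.0578, 0.1028]
tcp_rot: [0.467, 0.531, 0.467, -0.531]
force: [-1.0, -0.1, -1.4]
width: 0.0258
```

```bash
cat >> h.py <<'E'
def cloud(c,d):
    v,u=np.mgrid[0:480,0:640]
    return (np.stack([(u-c['cx'])/c['fx']*d,-(v-c['cy'])/c['fy']*d,-d,np.ones_like(d)],-1)@np.linalg.inv(c['camera_from_world']).T)[...,:3]
def tool(s):
    from scipy.spatial.transform import Rotation as R
    q=s['tcp_rot'];return R.from_quat([q[1],q[2],q[3],q[0]]).as_matrix()
def rodfit(n,k,lo=60,hi=197):  # rod points in tool coords; along=z
    s=bot.read_state();p,d,c=cap(n,k);P=cloud(c,d);T=tool(s)
    Q=(P-s['tool_pos'])@T   # x down,y,z ahead
    m=(d>0)&(abs(Q[...,1])<.02)&(Q[...,2]>lo/1e3)&(Q[...,2]<hi/1e3)&(Q[...,0]>-.025)&(Q[...,0]<.02)
    q=Q[m]*1e3; zs=q[:,2]
    for a in range(lo,hi+10,15):
        w=q[(zs>=a)&(zs<a+15)]
        if len(w): print(n,a,len(w),w.mean(0).round(1),w.std(0).round(1))
    if len(q)>20: print(n,'fit y,x(down) vs z',np.polyfit(zs,q[:,1],1).round(4),np.polyfit(zs,q[:,0],1).round(4),'zmax',np.percentile(zs,99).round(1))
    return s,p,d,c
E
python3 - <<'E'
from h import *
s,p,d,c=rodfit('top','t2.png'); print(s['time'],s['tool_pos'],tool(s)[:,2],s['force'],s['torque'])
rodfit('scene','s2.png');rodfit('wrist','w2.png')
E
```

```text
top 60 6 [-10.8  -2.8  73.6] [2.2 1.7 1.1]
top 75 15 [-11.8  -3.4  82.4] [2.1 1.8 4.1]
top 90 21 [-11.1  -3.7  97.3] [1.9 1.9 4.6]
top 105 16 [-11.1  -4.7 113.1] [2.1 1.5 4.1]
top 120 17 [ -8.5  -4.3 126.4] [2.6 1.7 4.2]
top 135 20 [ -9.6  -5.2 142.9] [1.6 1.8 4.3]
top 150 15 [ -9.5  -5.5 157.7] [2.1 1.7 4.5]
top 165 18 [ -8.6  -6.  171.8] [2.6 1.9 4.3]
top 180 12 [ -8.4  -6.2 186.8] [2.5 1.3 4.2]
top fit y,x(down) vs z [-0.0284 -1.0406] [  0.03   -13.8331] zmax 191.6
4.2 [0.50312561 0.05779254 0.10281827] [-1.28873225e-01 -9.91660989e-01 -4.17833574e-04] [-1.01076581 -0.10367783 -1.35680173] [-0.0619667   0.09040859 -0.03611981]
scene 90 8 [-12.8  -2.   96. ] [3.  1.5 3.8]
scene 105 9 [-12.1  -2.4 110.8] [3.5 2.  4.6]
scene 120 8 [-11.2  -3.7 127.9] [5.  2.3 4.6]
scene 135 8 [-11.7  -3.2 141.2] [4.1 2.9 3.7]
scene 150 8 [-10.6  -4.6 158.2] [3.  2.6 4.3]
scene 165 8 [ -7.1  -5.1 173.4] [3.1 1.9 3.5]
scene 180 3 [ -7.8  -5.6 186. ] [0.9 0.8 2.2]
scene fit y,x(down) vs z [-0.0425  2.2247] [  0.0616 -19.1915] zmax 187.4
wrist 60 238 [-11.4  -2.1  67.4] [0.9 1.7 4.3]
wrist 75 44 [-11.1  -2.3  76.5] [0.8 1.8 1. ]
wrist fit y,x(down) vs z [-0.031   0.0341] [  0.0447 -14.3967] zmax 77.8
```

Request:
drive_tool(
  plan="0.02 0.015 0 0;0.05 0.03 0 0;0.08 0.04 0 0;0.11 0.04 0 0;0.126 0.04 0 0;0.126 0.04 0 0;0.126 0.04 0 0;0.126 0.04 0 0",
)

```text
time: 5.02
tool_pos: [0.5196, 0.055, 0.0528]
tcp_rot: [0.467, 0.532, 0.466, -0.531]
force: [0.5, -0.6, -1.2]
width: 0.0262
```

```bash
python3 - <<'E'
from h import *
s,p,d,c=rodfit('top','t3.png',lo=90); print(s['time'],s['tool_pos'],tool(s)[:,2],s['force'],s['torque'])
s,p2,d2,c2=rodfit('scene','s3.png',lo=90)
# overlay ideal axis: line from rack centre
r=np.array([-.158,-.9874,0]);o=np.array([.4776,-.1964,.056])
for q,cc,n in((p,c,'top'),(p2,c2,'scene')):
    print(n,[ (k,proj(cc,o+r*k/1e3).round(1).tolist()) for k in(-110,-58,-19,19)])
a=cv2.resize(p[245:315,360:450],None,fx=6,fy=6,interpolation=cv2.INTER_CUBIC)
b=cv2.resize(p2[150:230,250:340],None,fx=6,fy=6,interpolation=cv2.INTER_CUBIC)
h=min(a.shape[0],b.shape[0]);x=np.hstack([a[:h],b[:h]]);cv2.imwrite('pics/c3.png',cv2.resize(x,None,fx=.74,fy=.74,interpolation=cv2.INTER_AREA))
E
```

```text
top 90 14 [-10.5  -3.8  97.4] [2.2 1.7 4.1]
top 105 17 [ -9.4  -4.3 112.7] [1.9 1.8 3.9]
top 120 15 [-10.   -4.6 127.2] [1.9 1.4 4.9]
top 135 18 [ -8.2  -5.1 142.4] [2.9 2.  4.3]
top 150 14 [ -8.7  -5.7 158. ] [2.6 1.4 4.2]
top 165 16 [ -8.9  -5.9 170.9] [2.4 1.7 3.9]
top 180 12 [ -7.3  -5.9 186.1] [3.2 1.4 4.5]
top 195 1 [ -8.6  -6.4 196.4] [0. 0. 0.]
top fit y,x(down) vs z [-0.0257 -1.4049] [  0.0284 -13.0345] zmax 194.0
5.0167 [0.51955363 0.05498875 0.05277068] [-1.29311466e-01 -9.91604026e-01 -2.80713588e-05] [ 0.46056802 -0.60447554 -1.19098481] [-0.12918723  0.07021698 -0.06468801]
scene 90 9 [-11.8  -2.2  97.8] [3.6 1.9 5.3]
scene 105 8 [-10.6  -2.8 113.6] [4.8 2.1 4.6]
scene 120 7 [-11.2  -3.8 127.4] [2.8 2.4 5. ]
scene 135 8 [-10.1  -3.8 142. ] [3.  1.9 4. ]
scene 150 8 [ -9.5  -4.5 158.5] [2.8 2.4 4.5]
scene 165 7 [ -9.4  -5.5 173. ] [3.6 1.6 4.1]
scene 180 5 [ -2.8  -8.  187.2] [11.2  6.   4.1]
scene fit y,x(down) vs z [-0.0546  3.4662] [  0.0706 -19.5657] zmax 191.4
top [(-110, [367.9, 274.8]), (-58, [389.8, 276.7]), (-19, [406.3, 278.2]), (19, [422.3, 279.6])]
scene [(-110, [310.6, 198.8]), (-58, [301.8, 187.7]), (-19, [295.4, 179.5]), (19, [289.2, 171.7])]
```

View pics/c3.png

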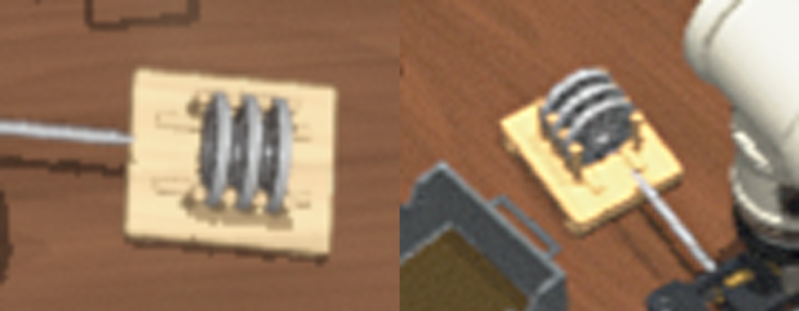

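The crop shows the tip at about top pixel (390,276) and scene pixel (303,188). That puts it within 1–2 mm of the bore axis and about 38 mm before the first plate. I'll nudge it 1 mm and approach slowly along the rod's own line.

Request:
drive_tool(
  plan="0.001 -0.0025 0.01 0;0.002 -0.003 0.025 0;0.003 -0.004 0.045 0;0.0035 -0.0045 0.065 0;0.0037 -0.0046 0.075 0;0.0037 -0.0046 0.075 0",
)

```text
time: 5.62
tool_pos: [0.5134, 0.0241, 0.0507]
tcp_rot: [-0.466, -0.532, -0.466, 0.532]
force: [-0.7, -0.1, -0.5]
width: 0.0255
```

Request:
drive_tool(
  plan="0.0001 -0.0001 0.005 0;0.0003 -0.0003 0.01 0;0.0004 -0.0004 0.015 0;0.0006 -0.0006 0.02 0;0.0007 -0.0007 0.025 0;0.0007 -0.0007 0.025 0",
)

```text
time: 6.12
tool_pos: [0.5119, 0.0152, 0.0504]
tcp_rot: [-0.466, -0.531, -0.466, 0.531]
force: [-0.6, -0.2, -1.4]
width: 0.0259
```

Request:
drive_tool(
  plan="0.0001 -0.0001 0.005 0;0.0003 -0.0003 0.01 0;0.0003 -0.0003 0.01 0",
)

```text
time: 6.37
tool_pos: [0.5113, 0.0113, 0.0503]
tcp_rot: [-0.466, -0.531, -0.466, 0.531]
force: [-0.5, 0.3, -2.0]
width: 0.0259
```

Request:
drive_tool(
  plan="0.0001 -0.0001 0.005 0;0.0003 -0.0003 0.01 0;0.0004 -0.0004 0.015 0;0.0004 -0.0004 0.015 0",
)

```text
time: 6.7
tool_pos: [0.5103, 0.0052, 0.0501]
tcp_rot: [-0.466, -0.531, -0.466, 0.532]
force: [0.0, 0.1, -1.3]
width: 0.0255
```

Request:
drive_tool(
  plan="0.0001 -0.0001 0.005 0;0.0003 -0.0003 0.01 0;0.0004 -0.0004 0.015 0;0.0004 -0.0004 0.015 0",
)

```text
time: 7.03
tool_pos: [0.5094, -0.0007, 0.05]
tcp_rot: [-0.466, -0.531, -0.466, 0.531]
force: [-0.3, 0.4, -1.6]
width: 0.0254
```

Request:
drive_tool(
  plan="0.0001 -0.0001 0.005 0;0.0003 -0.0003 0.01 0;0.0004 -0.0004 0.015 0;0.0004 -0.0004 0.015 0",
)

```text
time: 7.37
tool_pos: [0.5085, -0.0066, 0.0498]
tcp_rot: [-0.466, -0.531, -0.466, 0.531]
force: [-0.1, 0.5, -1.7]
width: 0.0259
```

Request:
drive_tool(
  plan="0.0001 -0.0001 0.005 0;0.0003 -0.0003 0.01 0;0.0004 -0.0004 0.015 0;0.0004 -0.0004 0.015 0",
)

```text
time: 7.7
tool_pos: [0.5075, -0.0126, 0.0497]
tcp_rot: [-0.466, -0.531, -0.466, 0.532]
force: [-0.1, -0.4, -1.5]
width: 0.0259
```

Request:
drive_tool(
  plan="0.0001 -0.0001 0.005 0;0.0003 -0.0003 0.01 0;0.0004 -0.0004 0.015 0;0.0004 -0.0004 0.015 0",
)

```text
time: 8.03
tool_pos: [0.5066, -0.0185, 0.0495]
tcp_rot: [-0.466, -0.531, -0.466, 0.532]
force: [0.1, -0.8, -0.3]
width: 0.0258
```

Request:
drive_tool(
  plan="0.0001 -0.0001 0.005 0;0.0003 -0.0003 0.01 0;0.0006 -0.0006 0.02 0;0.0006 -0.0006 0.02 0",
)

```text
time: 8.37
tool_pos: [0.5053, -0.0267, 0.0493]
tcp_rot: [-0.466, -0.531, -0.466, 0.532]
force: [0.1, 1.0, -0.8]
width: 0.0257
```

```bash
python3 - <<'E'
from h import *
s=bot.read_state();print(s['tool_pos'],s['force'],s['torque'])
p,d,c=cap('top','t4.png');p2,d2,c2=cap('scene','s4.png')
a=cv2.resize(p[245:315,370:460],None,fx=6,fy=6,interpolation=cv2.INTER_CUBIC)
b=cv2.resize(p2[140:210,250:340],None,fx=6,fy=6,interpolation=cv2.INTER_CUBIC)
x=np.hstack([a,b]);cv2.imwrite('pics/c4.png',cv2.resize(x,None,fx=.74,fy=.74,interpolation=cv2.INTER_AREA))
E
```

```text
[ 0.50531942 -0.02666023  0.04930086] [ 0.10862357  1.0144676  -0.84747093] [-0.09704205  0.03293413 -0.00628497]
```

View pics/c4.png

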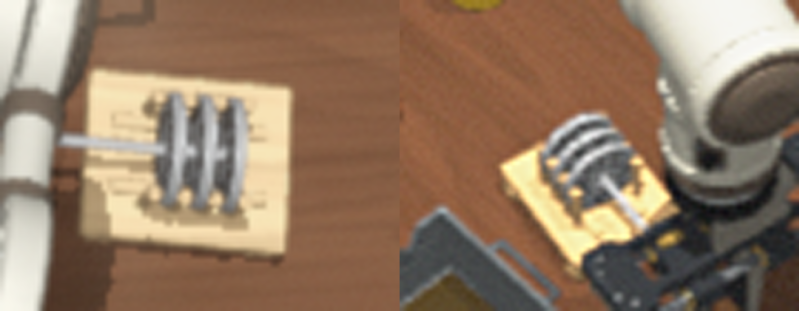

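The rod enters the centre bore and shows on line between all the plates. There is no axial force. I'll push further, leaving a gap before the collar.

Request:
drive_tool(
  plan="0.0003 -0.0003 0.01 0;0.0006 -0.0006 0.02 0;0.0009 -0.0009 0.03 0;0.0012 -0.0012 0.04 0;0.0015 -0.0014 0.05 0;0.0017 -0.0017 0.06 0;0.002 -0.002 0.07 0;0.002 -0.002 0.07 0",
)

```text
time: 9.13
tool_pos: [0.5009, -0.0545, 0.0485]
tcp_rot: [-0.466, -0.532, -0.466, 0.532]
force: [-0.0, 0.4, -1.0]
width: 0.0254
```

Request:
drive_tool(
  plan="0.0003 -0.0003 0.01 0;0.0006 -0.0006 0.02 0;0.0009 -0.0009 0.03 0;0.0012 -0.0012 0.04 0;0.0015 -0.0014 0.05 0;0.0017 -0.0017 0.06 0;0.002 -0.002 0.07 0;0.002 -0.002 0.07 0",
)

```text
time: 9.8
tool_pos: [0.4965, -0.0821, 0.0477]
tcp_rot: [-0.466, -0.532, -0.466, 0.532]
force: [-0.1, 0.6, -1.1]
width: 0.0259
```

Request:
drive_tool(
  plan="0.0003 -0.0003 0.01 0;0.0006 -0.0006 0.02 0;0.0009 -0.0009 0.03 0;0.0012 -0.0012 0.04 0;0.0015 -0.0014 0.05 0;0.0017 -0.0017 0.06 0;0.002 -0.002 0.07 0;0.002 -0.002 0.07 0",
)

```text
time: 10.47
tool_pos: [0.4921, -0.1098, 0.0469]
tcp_rot: [-0.466, -0.532, -0.466, 0.532]
force: [-0.5, 0.1, -1.5]
width: 0.0258
```

Request:
drive_tool(
  plan="-0.005 0 0 0;-0.01 0 0 0;-0.015 0 0 0;-0.02 0 0 0;-0.025 0 0 0;-0.03 0 0 0;-0.035 0 0 0;-0.04 0 0 0",
)

```text
time: 11.13
tool_pos: [0.4921, -0.1089, 0.063]
tcp_rot: [-0.466, -0.531, -0.467, 0.531]
force: [0.3, 0.7, -4.6]
width: 0.0261
```

```bash
python3 - <<'E'
from h import *
s=bot.read_state();print(s['tool_pos'],s['force'],s['torque'])
p,d,c=cap('top','t5.png');p2,d2,c2=cap('scene','s5.png')
a=cv2.resize(p[245:315,370:460],None,fx=6,fy=6,interpolation=cv2.INTER_CUBIC)
b=cv2.resize(p2[130:200,250:340],None,fx=6,fy=6,interpolation=cv2.INTER_CUBIC)
x=np.hstack([a,b]);cv2.imwrite('pics/c5.png',cv2.resize(x,None,fx=.74,fy=.74,interpolation=cv2.INTER_AREA))
for n,P in(('top',cloud(c,d)),('scene',cloud(c2,d2))):
    Q=(P-s['tool_pos'])@tool(s)*1e3
    for lo,hi in((115,135),(135,155),(155,175),(175,197)):
        m=(Q[...,2]>lo)&(Q[...,2]<hi)&(abs(Q[...,1])<14)&(Q[...,0]>-20)&(Q[...,0]<30); q=Q[m]
        if len(q):print(n,lo,len(q),q.mean(0).round(1))
E
```

```text
[ 0.49205173 -0.10890871  0.06303483] [ 0.31304084  0.69414266 -4.58058215] [0.1880403  0.05506717 0.02560555]
top 115 13 [ -9.4  -5.2 129.6]
top 135 21 [ -8.8  -5.4 144.5]
top 155 22 [ -8.1  -5.8 164.3]
top 175 19 [ -7.1  -6.6 184.4]
scene 115 6 [-11.3  -2.8 128.8]
scene 135 8 [ -8.9  -4.4 146.6]
scene 155 9 [ -8.9  -4.4 161.8]
scene 175 6 [ -7.2  -6.1 182.4]
```

View pics/c5.png

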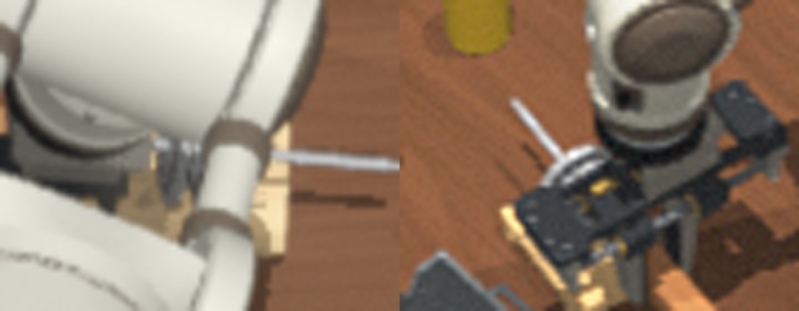

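The rod still sticks out past the plates with its slope unchanged. The vertical force has risen by about 2.5–3 N, which is the weight of three plates. I'll keep lifting.

Request:
drive_tool(
  plan="-0.01 0 0 0;-0.02 0 0 0;-0.03 0 0 0;-0.04 0 0 0;-0.055 0 0 0;-0.07 0 0 0;-0.085 0 0 0;-0.1 0 0 0",
)

```text
time: 11.9
tool_pos: [0.4922, -0.109, 0.1037]
tcp_rot: [0.467, 0.531, 0.466, -0.531]
force: [0.6, -0.1, -3.4]
width: 0.0264
```

Request:
drive_tool(
  plan="-0.02 0 0 0;-0.04 0 0 0;-0.06 0 0 0;-0.08 0 0 0;-0.1 0 0 0;-0.115 0 0 0;-0.12 0 0 0;-0.12 0 0 0",
)

```text
time: 12.57
tool_pos: [0.4925, -0.1092, 0.1516]
tcp_rot: [0.467, 0.532, 0.466, -0.531]
force: [-0.7, 0.7, -3.3]
width: 0.0258
```

```bash
python3 - <<'E'
from h import *
s=bot.read_state();print(s['time'],s['tool_pos'],s['force'],s['torque'],tool(s)[:,2])
p,d,c=cap('top','t6.png');p2,d2,c2=cap('scene','s6.png');p3,d3,c3=cap('wrist','w6.png')
for n,P in(('top',cloud(c,d)),('scene',cloud(c2,d2)),('wr',cloud(c3,d3))):
    Q=(P-s['tool_pos'])@tool(s)*1e3
    for lo,hi in((50,70),(115,135),(135,155),(155,175),(175,197)):
        m=(Q[...,2]>lo)&(Q[...,2]<hi)&(abs(Q[...,1])<14)&(Q[...,0]>-20)&(Q[...,0]<30); q=Q[m]
        if len(q):print(n,lo,len(q),q.mean(0).round(1))
x=np.hstack([cv2.resize(p2[100:220,240:360],(400,400),interpolation=cv2.INTER_CUBIC),cv2.resize(p3,(400,300))[:, :] if 0 else cv2.resize(p3[120:480,140:500],(400,400))])
cv2.imwrite('pics/c6.png',x)
E
```

```text
12.5667 [ 0.492516   -0.10919535  0.1516494 ] [-0.73152212  0.67943691 -3.30019596] [ 0.20798174  0.00218832 -0.01152132] [-1.29536415e-01 -9.91574585e-01  3.99943038e-04]
top 50 36 [-0.5 -4.4 68.7]
top 115 8 [ -9.3  -5.7 132. ]
top 135 26 [ -8.9  -5.4 144.8]
top 155 24 [ -8.5  -5.8 163.9]
top 175 26 [ -7.1  -6.7 184. ]
scene 50 8 [ 6.4  6.1 66.4]
scene 115 6 [ -9.4  -3.3 128.2]
scene 135 10 [ -9.8  -4.1 145.2]
scene 155 8 [ -8.3  -4.7 164.8]
scene 175 7 [ -6.1  -6.9 181.9]
wr 50 1794 [-8.   0.2 66.8]
```

View pics/c6.png

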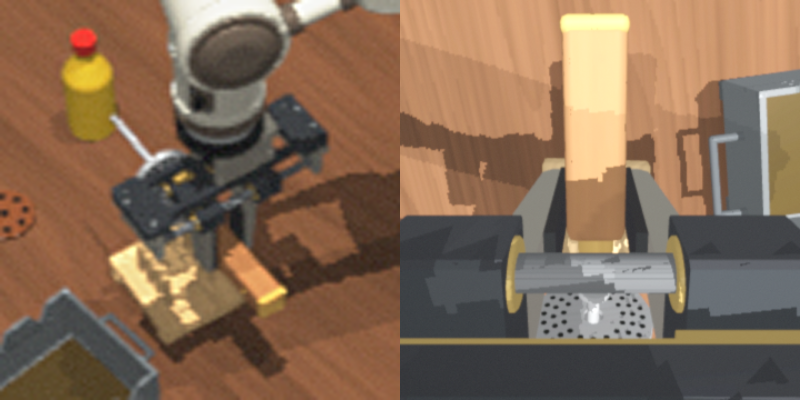

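The rack is empty and the plates hang on the rod ahead of the fingers. Next I carry it to above the trough.

Request:
drive_tool(
  plan="0 0.01 -0.004 0;0 0.03 -0.013 -0.005;0 0.06 -0.026 -0.015;0 0.09 -0.04 -0.025;0 0.12 -0.054 -0.035;0 0.15 -0.068 -0.045;0 0.18 -0.082 -0.055;0 0.21 -0.095 -0.06",
)

```text
time: 13.38
tool_pos: [0.5814, -0.0815, 0.1503]
tcp_rot: [0.491, 0.509, 0.492, -0.509]
force: [0.3, 0.1, -4.1]
width: 0.0259
```

```bash
python3 - <<'E'
from h import *
s=bot.read_state();T=tool(s);g=np.array([.682,-.0513,.1516]);print(s['time'],s['tool_pos'],s['force'],(g-s['tool_pos'])@T/.4,np.degrees(np.arctan2(T[1,2],T[0,2])))
E
```

```text
13.3833 [ 0.58143523 -0.08151115  0.15034463] [ 0.33449528  0.08936604 -4.10663779] [-0.00320032  0.2486688  -0.08411809] -91.96796154719117
```

Request:
drive_tool(
  plan="0 0.03 -0.01 -0.008;0 0.06 -0.02 -0.016;0 0.09 -0.03 -0.024;0 0.12 -0.04 -0.032;0 0.15 -0.05 -0.04;0 0.18 -0.062 -0.048;0 0.205 -0.072 -0.049;0 0.22 -0.077 -0.049",
)

```text
time: 14.05
tool_pos: [0.6706, -0.0536, 0.15]
tcp_rot: [0.51, 0.489, 0.511, -0.489]
force: [1.3, -0.1, -4.1]
width: 0.0253
```

Request:
drive_tool(
  plan="0 0.01 -0.003 0;0 0.015 -0.005 0;0 0.018 -0.006 0;0 0.018 -0.006 0;0 0.018 -0.006 0",
)

```text
time: 14.47
tool_pos: [0.6762, -0.052, 0.1508]
tcp_rot: [0.51, 0.49, 0.51, -0.49]
force: [-0.4, 0.3, -3.9]
width: 0.0255
```

```bash
python3 - <<'E'
from h import *
s=bot.read_state();T=tool(s);g=np.array([.682,-.0513,.1516]);print(s['time'],s['tool_pos'],s['force'],s['torque'],(g-s['tool_pos'])@T*1e3,np.degrees(np.arctan2(T[1,2],T[0,2])))
p,d,c=cap('top','t7.png');p2,d2,c2=cap('scene','s7.png')
for n,P in(('top',cloud(c,d)),('scene',cloud(c2,d2))):
    Q=(P-s['tool_pos'])@T*1e3
    for lo,hi in((125,145),(145,160),(160,175),(175,197)):
        m=(Q[...,2]>lo)&(Q[...,2]<hi)&(abs(Q[...,1])<20)&(Q[...,0]>-25)&(Q[...,0]<35); q=Q[m]
        if len(q):print(n,lo,len(q),q.mean(0).round(1), P[m].mean(0).round(4))
a=cv2.resize(p[145:255,340:450],(400,400),interpolation=cv2.INTER_CUBIC)
b=cv2.resize(p2[150:270,200:320],(400,400),interpolation=cv2.INTER_CUBIC)
cv2.imwrite('pics/c7.png',np.hstack([a,b]))
E
```

```text
14.4667 [ 0.67615834 -0.05198794  0.15084486] [-0.35948176  0.32353083 -3.90370785] [ 0.21459758  0.13105888 -0.04682349] [-0.75696144  5.8647596  -0.44730144] -87.64482417253664
top 125 23 [ -8.7  -5.4 135.7] [ 0.6764 -0.1878  0.1596]
top 145 17 [ -7.8  -5.9 151.4] [ 0.6764 -0.2035  0.1586]
top 160 18 [ -8.1  -6.3 167.9] [ 0.6767 -0.22    0.159 ]
top 175 22 [ -7.4  -7.  184.5] [ 0.6768 -0.2366  0.1582]
scene 125 12 [-10.1  -3.7 133.9] [ 0.678  -0.186   0.1609]
scene 145 6 [-10.5  -3.4 150.5] [ 0.679  -0.2025  0.1614]
scene 160 12 [ -8.1  -4.4 166.7] [ 0.6786 -0.2188  0.1589]
scene 175 7 [ -8.   -4.7 182.6] [ 0.679  -0.2346  0.1589]
```

View pics/c7.png

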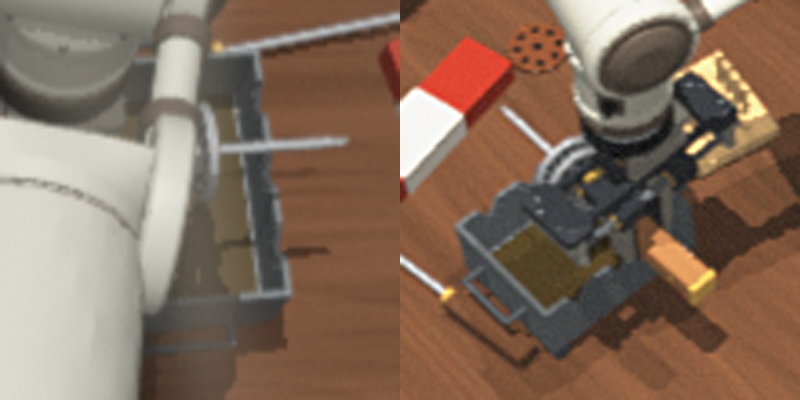

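The plates hang inside the trough outline, and the rod crosses the far wall about 6 mm off the middle notch. I'll check where the notches are from the depth images.

```bash
python3 - <<'E'
from h import *
for n in('top','scene'):
    c=optics.calibration(n);P=cloud(c,np.load(f'/tmp/{n}.npz')['d'])
    m=(P[...,2]>.080)&(P[...,2]<.1)&(P[...,0]>.57)&(P[...,0]<.79)&(P[...,1]>-.24)&(P[...,1]<-.06)
    q=P[m]*1e3;r=cv2.minAreaRect(q[:,:2].astype(np.float32));print(n,len(q),r)
    for w,(a,b) in(('far',(-226,-206)),('near',(-94,-74))):
        x=q[(q[:,1]>a)&(q[:,1]<b)];h=np.histogram(x[:,0],bins=np.arange(590,780,4))[0];print(w,np.median(x[:,1]).round(1),x[:,2].mean().round(1));print(h.tolist())
E
```

```text
top 578 ((682.24951171875, -149.7755584716797), (174.20985412597656, 132.94773864746094), 0.8214477300643921)
far -212.8 88.0
[0, 8, 5, 5, 6, 3, 4, 5, 3, 1, 0, 0, 5, 3, 5, 5, 3, 5, 5, 4, 3, 2, 0, 1, 2, 4, 5, 4, 6, 5, 4, 4, 4, 3, 0, 0, 2, 4, 2, 5, 4, 5, 4, 4, 7, 0, 0]
near -85.7 88.8
[0, 10, 5, 4, 3, 6, 3, 3, 2, 0, 2, 3, 4, 4, 3, 3, 3, 4, 4, 4, 1, 1, 0, 1, 2, 5, 2, 5, 4, 3, 4, 2, 2, 2, 0, 0, 3, 4, 6, 2, 4, 3, 3, 12, 4, 0, 0]
scene 428 ((681.573486328125, -145.728759765625), (178.19635009765625, 136.35250854492188), 0.7678159475326538)
far -209.5 88.1
[0, 1, 2, 3, 4, 5, 3, 4, 3, 2, 0, 0, 0, 2, 2, 5, 4, 3, 4, 2, 3, 4, 1, 0, 1, 3, 3, 4, 2, 2, 3, 2, 3, 3, 1, 0, 0, 1, 3, 3, 6, 3, 3, 1, 3, 0, 0]
near -81.5 87.8
[0, 5, 8, 3, 2, 5, 4, 2, 3, 2, 1, 0, 2, 5, 2, 6, 4, 2, 4, 6, 2, 1, 1, 0, 2, 1, 4, 3, 5, 5, 4, 2, 6, 3, 1, 0, 1, 2, 2, 5, 3, 5, 6, 7, 9, 0, 0]
```

Request:
drive_tool(
  plan="0 0.008 0 0;0.01 0.013 0 0;0.03 0.013 0 0;0.05 0.013 0 0;0.07 0.013 0 0;0.085 0.013 0 0;0.09 0.013 0 0;0.09 0.013 0 0",
)

```text
time: 15.23
tool_pos: [0.6808, -0.0515, 0.1134]
tcp_rot: [0.51, 0.489, 0.511, -0.49]
force: [0.1, -0.3, -5.3]
width: 0.0264
```

```bash
python3 - <<'E'
from h import *
s=bot.read_state();T=tool(s);print(s['time'],s['tool_pos'],s['force'],s['torque'])
p,d,c=cap('top');P=cloud(c,d);Q=(P-s['tool_pos'])@T*1e3
for lo,hi in((125,145),(145,160),(160,175),(175,197)):
    m=(Q[...,2]>lo)&(Q[...,2]<hi)&(abs(Q[...,1])<20)&(Q[...,0]>-25)&(Q[...,0]<10); print(lo,m.sum(),P[m].mean(0).round(4))
E
```

```text
15.2333 [ 0.68084861 -0.05147956  0.11344439] [ 0.11563656 -0.27402446 -5.31988743] [0.19477192 0.08668054 0.02814936]
125 20 [ 0.6808 -0.1857  0.122 ]
145 18 [ 0.6812 -0.2046  0.1217]
160 17 [ 0.6813 -0.2188  0.1209]
175 15 [ 0.6816 -0.2364  0.1194]
```

Request:
drive_tool(
  plan="0.012 0.001 0 0;0.025 0.001 0 0;0.04 0.001 0 0;0.055 0.001 0 0;0.07 0.001 0 0;0.082 0.001 0 0;0.09 0.001 0 0;0.095 0.001 0 0",
)

```text
time: 15.95
tool_pos: [0.6817, -0.0516, 0.076]
tcp_rot: [0.51, 0.489, 0.511, -0.49]
force: [-0.4, 1.2, -4.3]
width: 0.0261
```

Request:
drive_tool(
  plan="0.0025 0 0 0;0.005 0 0 0;0.0075 0 0 0;0.0075 0 0 0",
)

```text
time: 16.28
tool_pos: [0.6821, -0.0516, 0.074]
tcp_rot: [0.51, 0.49, 0.51, -0.49]
force: [-1.0, 0.3, -3.4]
width: 0.0254
```

Request:
drive_tool(
  plan="0.0015 0 0 0;0.0025 0 0 0;0.0025 0 0 0",
)

```text
time: 16.53
tool_pos: [0.6821, -0.0517, 0.073]
tcp_rot: [0.51, 0.49, 0.51, -0.49]
force: [0.6, -0.4, -3.9]
width: 0.0257
```

Request:
drive_tool(
  plan="0.0025 0 0 0;0.005 0 0 0;0.005 0 0 0",
)

```text
time: 16.78
tool_pos: [0.682, -0.0517, 0.0708]
tcp_rot: [0.51, 0.489, 0.51, -0.49]
force: [0.4, -0.2, -2.6]
width: 0.0261
```

```bash
python3 - <<'E'
from h import *
s=bot.read_state();T=tool(s);print(s['time'],s['tool_pos'],s['force'],s['torque'])
p,d,c=cap('top');P=cloud(c,d);Q=(P-s['tool_pos'])@T*1e3
for lo,hi in((115,130),(130,145),(145,160),(165,180),(180,197)):
    m=(Q[...,2]>lo)&(Q[...,2]<hi)&(abs(Q[...,1]+5)<5)&(Q[...,0]>-25)&(Q[...,0]<10); print(lo,m.sum(),P[m].mean(0).round(4))
E
```

```text
16.7833 [ 0.6820291  -0.05169561  0.07080527] [ 0.36648235 -0.16362819 -2.58729045] [ 0.00139742  0.08662175 -0.03608681]
115 14 [ 0.6817 -0.1754  0.0811]
130 17 [ 0.6819 -0.1891  0.0801]
145 15 [ 0.6817 -0.2055  0.078 ]
165 18 [ 0.6823 -0.2239  0.0792]
180 11 [ 0.6831 -0.2395  0.0781]
```

The far notch has taken the load: the wrist moment has fallen from 0.2 to 0. I'll lower the handle side.

Request:
drive_tool(
  plan="0.002 0 0 0;0.004 0 0 0;0.006 0 0 0;0.006 0 0 0",
)

```text
time: 17.17
tool_pos: [0.6823, -0.0517, 0.0688]
tcp_rot: [0.511, 0.49, 0.51, -0.489]
force: [0.2, 1.1, -1.1]
width: 0.0255
```

```bash
python3 - <<'E'
from h import *
s=bot.read_state();print(s['time'],s['tool_pos'],s['force'],s['torque'])
E
```

```text
17.1667 [ 0.68231814 -0.0516931   0.06876112] [ 0.22468847  1.06574592 -1.13653892] [-0.23121024  0.07561833 -0.00185501]
```

Request:
drive_tool(
  plan="0.0015 0 0 0;0.002 0 0 0;0.002 0 0 0",
)

```text
time: 17.42
tool_pos: [0.6824, -0.0517, 0.0681]
tcp_rot: [0.511, 0.49, 0.51, -0.489]
force: [-0.3, 0.9, 0.6]
width: 0.026
```

Request:
drive_tool(
  plan="0 0 0 0;0 0 0 0;0 0 0 0;0 0 0 0;0 0 0 0;0 0 0 0",
  hand=0.3,
)

```text
time: 17.92
tool_pos: [0.6821, -0.0517, 0.0677]
tcp_rot: [0.51, 0.49, 0.51, -0.49]
force: [0.6, -0.3, -0.1]
width: 0.0594
```

Request:
drive_tool(
  plan="0 0 0 0;0 0 0 0;0 0 0 0",
)

```text
time: 18.17
tool_pos: [0.682, -0.0516, 0.0677]
tcp_rot: [0.51, 0.49, 0.51, -0.49]
force: [-0.7, 0.4, 0.4]
width: 0.0596
```

Request:
drive_tool(
  plan="-0.02 0 0 0;-0.05 0 0 0;-0.1 0 0 0;-0.17 0 0 0;-0.25 0 0 0;-0.33 0 0 0;-0.38 0 0 0;-0.4 0 0 0",
)

```text
time: 18.83
tool_pos: [0.6843, -0.0521, 0.2344]
tcp_rot: [0.513, 0.491, 0.507, -0.488]
force: [0.7, 0.1, 0.9]
width: 0.0603
```

Request:
drive_tool(
  plan="0 0 -0.07 0;0 0 -0.16 0;0 0 -0.26 0;0 0 -0.36 0;0 0 -0.45 0;0 0 -0.54 0;0 0 -0.6 0;0 0 -0.6 0",
)

```text
time: 19.5
tool_pos: [0.6707, 0.1935, 0.2271]
tcp_rot: [0.511, 0.488, 0.512, -0.488]
force: [-0.1, 0.3, -0.0]
width: 0.0594
```

```bash
python3 - <<'E'
from h import *
s=bot.read_state();print(s['time'],s['tool_pos'],s['force'],s['width'])
p,d,c=cap('top','t9.png');p2,d2,c2=cap('scene','s9.png')
P=cloud(c,d)
for lo,hi in((-.24,-.22),(-.205,-.19),(-.19,-.17),(-.09,-.07),(-.06,-.03),(-.03,0),(0,.03)):
    m=(abs(P[...,0]-.682)<.011)&(P[...,1]>lo)&(P[...,1]<hi)&(P[...,2]>.06)&(P[...,2]<.12);q=P[m]; print(lo,m.sum(),q.mean(0).round(4) if len(q) else '')
a=cv2.resize(p[145:265,330:450],(400,400),interpolation=cv2.INTER_CUBIC)
b=cv2.resize(p2[150:270,200:320],(400,400),interpolation=cv2.INTER_CUBIC)
cv2.imwrite('pics/c9.png',np.hstack([a,b]))
E
```

```text
19.5 [0.67073145 0.19346085 0.22714425] [-0.14511833  0.31467669 -0.04059499] 0.059419037202919876
-0.24 18 [ 0.6823 -0.2295  0.0795]
-0.205 16 [ 0.6819 -0.1966  0.0801]
-0.19 19 [ 0.6818 -0.1807  0.0799]
-0.09 55 [ 0.6814 -0.0798  0.081 ]
-0.06 104 [ 0.6818 -0.0451  0.0886]
-0.03 94 [ 0.6812 -0.015   0.0877]
0 82 [0.6807 0.0138 0.0865]
```

View pics/c9.png

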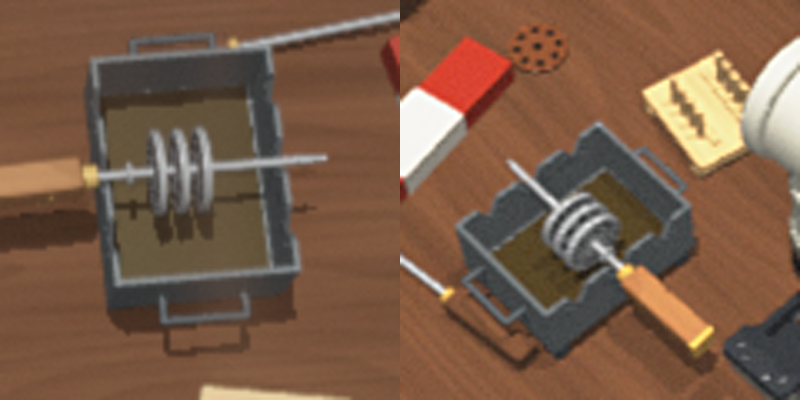

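The rod lies level in the middle notches, its top about 80 mm up at both walls. All three plates hang between the walls, the handle is outside, and the arm is clear.

```bash
python3 -c "
from bench import ticket;print(ticket.close_job())"
```

```text
the job is handed in; nothing more can be done
None
```

The job is done and handed in at about 19.5 s of the 64 s allowed. The skewer was picked up by its handle, its rod went through all three plate bores, and the three plates were lifted off together. The loaded skewer now lies across the trough in the middle notches, and the gripper has let go.

- **Rod lean:** it measured about 0.03 rad down and 0.028 rad sideways. I turned the tool to line the rod up with the bores and pushed along the rod's own slope. No push-back stood out from the sensor noise: readings along the push stayed at about 1 N or less.
- **Last pictures and depth:**
  - The rod's top is 80–81 mm up near both walls, within a millimetre or so of the middle notches.
  - The three plates hang clear between the walls, with the collar inside and the handle outside the near wall.
  - The rack is empty and the arm is clear of everything.
- **Disagreement:** the top and scene cameras differed by about 1–4 mm on where the trough is. I relied on the top camera and on the wrist moment falling to zero as the far notch took the load.
- **Not checked:** I did not measure the positions of the other objects afterwards. The ones visible in the last crops show no sign of having moved.

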